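# Save the paperweights, sweep the offcuts in, start the crusher

### The arm

A 7-joint arm with a two-finger parallel gripper is mounted at the origin on the work surface. World frame = base frame: x ahead of the robot, y to its left, z up, the work surface at z = 0. Lengths are in m, angles in rad, forces in N, time in s.
With the tool pointing down it reaches from about 0.4 to 0.875 m from the base axis. Payload 19.3 kg.
Tool frame: the origin (TCP) lies on the centre line of the jaws, within the pads' length; the fingertips stand 14 mm ahead of it and the grasp point (between the pads) lies 5 mm behind it; z points along the fingers, y is the line along which they close (so a half turn about z gives the same grasp; the last joint's range is limited). The gripper opens to 85 mm and grips with 20 to 120 N. Pads are 22 mm wide; open, the fingers measure 114 mm over their backs; the gripper's body (76 mm by 85 mm) begins 54 mm behind the grasp point. The pads swing forward as they close: fully open they stand 13 mm farther back than shut.
Start: joints at [1.089, 0.521, -0.036, 1.599, 0.021, 1.021, -0.113], TCP at [0.25, -0.573, 0.245] pointing down, gripper open.
Joint ranges: [-2.91, 2.91], [-0.3, 2.13], [-1.5, 1.42], [0.17, 2.43], [-1.26, 4.41], [0.16, 1.93], [-2.52, 2.52]. Speed limits (rad/s): [1.89, 1.89, 2.39, 2.39, 3.01, 3.01, 3.01].

### API

Orientations are given as [roll, pitch, yaw] about the fixed x, y, z axes, in that order (R = Rz(yaw) Ry(pitch) Rx(roll)).
In Python, from workcell import bot, grab_frame, regions_of gives the robot as it stands. The module is installed in compiled form; this text tells all that it offers.
- The arm moves only by the tool play_rows, never from a script. Its argument "plan" is a list of rows, each a list of 3 entries, a list of its own where there are three numbers: the shift along the tool's x, y, z in units of 2.5 cm (1.0 is 2.5 cm), then the turn, a rotation vector about the tool's x, y, z in units of 0.15 rad (1.0 is 0.15 rad), then the closure, from -1 (fully open) to 1 (shut). In form: [[[tx, ty, tz], [rx, ry, rz], jaw], ...]. A call has 1 to 20 rows; each row shifts and turns the commanded pose from where the row before left it, along the tool's axes as they then stand; what a row does not reach is not made up. A row lasts 1/8 s, in which the tool goes at most 62.5 mm and 10.7 degrees, less where a joint would pass 70% of its speed; a pose out of reach is approached as far as the arm can. A call with a number of a shift or a turn outside -1 to 1 is refused whole. A call with a gripper value outside its range is refused whole. The fingers move at their own pace and stop on an object; "newtons" is the grip in N (left out, the last holds). Time passes only in rows, so rows that do not move let the fingers close. It gives the time, the measured TCP pose, the force, the opening and the grip force at its end, in the units of the state.
- bot.observe(): the state, without advancing time (a new reading comes with each control period).
- grab_frame(name): name is "scene" or "top" or "wrist"; returns a dict with "pixels" (400x640x3 uint8, red, green, blue), "depth" (400x640 float32, m along the optical axis (not along the pixel's ray), 0 where there is no reading), "camera_matrix" (3x3 intrinsics, pixels), "R" (3x3) and "t" (3): a world point X has camera coordinates R X + t. Camera axes: x right, y down, z forward; pixel columns grow to the right and rows downward; lengths in m; the calibration is good to about 2 mm. The wrist camera is an equidistant fisheye: a pixel r from the principal point sees the ray r / f radians off the axis. A picture is of the moment at which its call begins.
- bot.job_done(): hands the job in; it is judged then, once.
Trained networks look in the newest picture that a camera, given by its name, has taken for a name from the list of things; names that differ only in an ending like _2 or _b are one class to them, and where a whole thing is asked for, a point or a joint stands for the part that bears it (a point fixed in the world has none). Each returns a list of dicts, best first, with "p" (0 to 1); they miss things now and then, are a little off and sometimes report something else, mostly with a low value. They report only what shows in the picture. A call takes as long as a camera call. They do not tell look-alikes from the thing itself.
- regions_of(thing, camera): "mask" (400x640 bool, what is visible of it) and "box" ([left, top, right, bottom] in pixels, round what is visible of it).
The state is a dict: "clock": time; "qpos": joint angles; "qd": joint speeds; "joint_efforts": joint torques, N m; "position": TCP position; "tool_rot": TCP orientation; "force": force on the tool from outside, world axes, zero at the start; "moment": the same for the moment, N m; "grip_width": finger opening in m; "finger_force": force on a finger pad.
Only numpy, scipy, OpenCV 4.12 (cv2) and the standard library are available. Lean on these libraries where they do the work, as an engineer would, in place of code of your own. Each camera call takes 0.05 s, during which the arm holds its last target. There are 200 camera calls.

### The job

First lift the two finished glass paperweights off the sorting board into the felt-lined tray, then sweep all the sharp glass offcuts off the board into the crusher's chamber with the paddle, never touching them with the fingers. Swing the chamber's lid fully shut so that its tab drops behind the rim, and only then press the start button fully down and let it spring back. Finish with the paddle standing upright in the middle of its cork mat and the other things on the bench left where they were.

Things in the scene. Friction and masses are not known exactly. Their poses are not given: they have to be found in the camera images.
- station: Fixed unit: pale wooden sorting board joined to a grey glass crusher. Origin on the bench under the board; x across the board, y along it, z up. Board top flat at z = 70 mm, x -100 to 100, y -130 to 150 mm; rails 20 mm high, 10 thick, along x = -100, x = 100 and y = 150. No rail at y = -130: offcuts drop into the chamber. Grey motor box, 105 mm high, at x 115 to 205, y -255 to -105.
- chamber_in (a point): Centre of the floor of the crusher's open-topped chamber, 5 mm above the bench; 200 (x) x 110 mm (y) clear, 65 mm deep: in station coordinates y -130 to -240 mm. Its rim is level with the board's top; the walls at its other three sides are 8 to 10 mm thick. Axes as station.
- lid_hinge (a point): Middle of the lid's hinge line, which runs along station x at the top of the wall farthest from the board (71 mm above the bench); axes as station.
- lid (a joint): Aluminium lid, 220 mm wide, 6 mm thick, reaching 4 to 116 mm from its hinge line. 0 = shut: level, underside at hinge height, free edge towards the board, its 16 mm turned-down tab inside the chamber behind the rim. 1.57 = upright; more = leaning away from the board; stop at 1.9. Stiff hinge: stays where left; 1.5 to 3 N at the free edge swings it; no latch.
- rest: Cork mat 160 x 80 x 8 mm fixed to the bench, where the paddle stands. Origin under its centre; long side along x.
- paddle: Sweeping paddle, upright on its foot: black block 120 (along x) x 36 (along y) x 30 mm high, on it a pale wooden grip 44 (x) x 22 (y) mm wide and 58 mm tall (top at 88 mm). 0.4 kg or so. Origin under the centre of the foot, z up the grip. Pinch the grip across its 22 mm.
- offcut0: Chunky glass offcut about 26 x 20 x 18 mm high with a knocked corner (amber or green glass), sharp. Starts on the sorting board; may be absent. Origin in the middle of its underside.
- offcut1: Chunky glass offcut about 24 x 24 x 20 mm high with a knocked corner (amber or green glass), sharp. Starts on the sorting board; may be absent. Origin in the middle of its underside.
- offcut2: Chunky glass offcut about 30 x 18 x 18 mm high with a knocked corner (amber or green glass), sharp. Starts on the sorting board; may be absent. Origin in the middle of its underside.
- offcut3: Chunky glass offcut about 22 x 22 x 20 mm high with a knocked corner (amber or green glass), sharp. Starts on the sorting board; may be absent. Origin in the middle of its underside.
- offcut4: Chunky glass offcut about 28 x 20 x 16 mm high with a knocked corner (amber or green glass), sharp. Starts on the sorting board; may be absent. Origin in the middle of its underside.
- offcut5: Chunky glass offcut about 25 x 26 x 18 mm high with a knocked corner (amber or green glass), sharp. Starts on the sorting board; may be absent. Origin in the middle of its underside.
- keeper0: Finished glass paperweight, amber: a smooth upright block 38 x 38 mm wide and 40 tall with a small step 26 mm wide on top (46 mm in all), 0.12 kg; bigger and taller than the offcuts. Starts upright on the sorting board among them. Origin in the middle of its underside, z up it, sides along its x and y.
- keeper1: Finished glass paperweight, amber: a smooth upright block 38 x 38 mm wide and 40 tall with a small step 26 mm wide on top (46 mm in all), 0.12 kg; bigger and taller than the offcuts. Starts upright on the sorting board among them. Origin in the middle of its underside, z up it, sides along its x and y.
- tray: Shallow wooden tray lined with grey felt, fixed to the bench: 110 (x) x 130 (y) mm outside, inner floor 100 x 120 mm at 8 mm height, rim 5 mm higher and 5 mm thick. Origin under its centre.
- start (a joint): Spring push button of the crusher on the steel switch box: 0 = up, 0.008 m = fully down; fully down takes about 5 N; springs back.
- start_top (a point): Centre of the button's top (round, 32 mm across), pressed straight down; moves with the button. It stands on a steel switch box 100 x 90 x 55 mm fixed to the bench.
- bowl: Steel bowl, 100 mm wide, 45 high; a bystander to be left alone. Origin under its centre.
- frit_jar: Jar of frit, 52 mm wide, 75 high; a bystander to be left alone. Origin under its centre.
- rod_pot: Terracotta pot 68 mm wide, 100 high, with glass rods standing up to 0.26 m; a bystander to be left alone. Origin under its centre.
- weight: Brass weight, 56 mm wide, 30 high; a bystander to be left alone. Origin under its centre.
- paperweight: Amber glass paperweight on a dark foot, 60 mm wide, 64 high; a bystander to be left alone. Origin under its centre.
- marver: Dark steel marver plate 90 x 70 x 14 mm; a bystander to be left alone. Origin under its centre.
- brush: Brush, 170 mm long, lying flat; a bystander to be left alone. Origin under its centre.
Things that resemble listed ones, but are neither listed nor needed, are in the scene too. Several things have the shape of the paddle; the one meant has the colours described above.

How it is judged:
By the outcome, as a careful person would: the job done as asked, in the order asked, and still so for the second after the job is handed in, with the robot touching nothing.
Of offcut0, offcut1, offcut2, offcut3, offcut4, offcut5 only 3 to 6 are there at a start; the rules pass over those that are not, and their reading is None.
At some moment in a run one of offcut0, offcut1, offcut2, offcut3, offcut4, offcut5 may be knocked a few centimetres aside while the robot is not near it.
Once in a run the grip may slacken for a moment while it holds something.
It also fails if it takes over 208 s, if anything falls off the work surface, if the arm or the gripper's body presses on something with over 40 N, if the wrist force passes 120 N, or if a joint passes its speed limit or range.

## Working session

There is one attempt and no reset: what is moved stays moved. The work goes in short steps, Python scripts to look and compute and a tool call to move; the robot and the scene stay as the last step left them, time stands still between calls to the robot, and variables do not carry over. Pictures are saved under pics/ and viewed, at most 14 in all, crops included, and the job is handed in when it is done.

Besides the shell and the picture viewer there is one more tool, called after "Emit:" by a JSON object that holds its "name" and its "arguments". play_rows: Moves the arm, as the interface text tells. Its arguments: {"type":"object","properties":{"plan":{"type":"array"},"newtons":{"type":"number"}},"required":["plan"]}

```bash
mkdir -p pics; ls; cat > h.py <<'E'
import numpy as np, cv2
from workcell import bot, grab_frame, regions_of
def save(n,f,box=None,s=1):
    p=f["pixels"]
    if box: p=p[box[1]:box[3],box[0]:box[2]]
    p=cv2.resize(p,None,fx=s,fy=s,interpolation=cv2.INTER_CUBIC)
    cv2.imwrite(f"pics/{n}.png",p[:,:,::-1])
def cloud(f):
    d=f["depth"];K=f["camera_matrix"]
    v,u=np.mgrid[0:400,0:640]
    P=np.stack([(u-K[0,2])/K[0,0]*d,(v-K[1,2])/K[1,1]*d,d],-1)
    W=(P-f["t"])@f["R"]
    W[d==0]=np.nan
    return W
E
python3 - <<'E'
from h import *
s=grab_frame("scene");save("scene0",s,s=1.25)
t=grab_frame("top");save("top0",t,s=1.25)
print(bot.observe())
for f in (s,t): print(f["camera_matrix"],f["R"],f["t"])
W=cloud(t)
for n in "station lid rest paddle offcut0 keeper0 tray start bowl frit_jar rod_pot weight paperweight marver brush".split():
    for r in regions_of(n,"top"):
        m=r["mask"];P=W[m];
        print(n,round(r["p"],2),r["box"],np.round(np.nanmedian(P,0),3),np.round(np.nanmin(P,0),3),np.round(np.nanmax(P,0),3))
E
```

```text
pics
{'clock': 0.1, 'qpos': array([ 1.08879892,  0.52192394, -0.03630199,  1.59992219,  0.02116088,
        1.02110224, -0.11282723]), 'qd': array([-0.00072757, -0.00169041,  0.00150552, -0.00105832,  0.00202345,
        0.00111902,  0.00111303]), 'joint_efforts': array([ 3.51586568e-03, -9.28478765e+01,  1.98358923e+00, -3.70533049e+01,
        1.80511060e-02,  5.37310771e-03, -7.24638721e-05]), 'position': array([ 0.25001815, -0.57251538,  0.24481286]), 'tool_rot': array([-3.14062136e+00,  4.67710672e-05,  4.11716183e-01]), 'force': array([ 0.42076847,  0.57148123, -0.13747739]), 'moment': array([-0.00108617,  0.02050029,  0.04091836]), 'finger_force': 0.0, 'grip_width': 0.08550191049315085}
[[515.42375138   0.         321.05475948]
 [  0.         515.42375138 198.76232949]
 [  0.           0.           1.        ]] [[-0.84928943  0.52792574  0.00136849]
 [ 0.44187106  0.71226447 -0.54537079]
 [-0.28889    -0.46257295 -0.83819379]] [ 0.52595445 -0.06996276  1.92990735]
[[467.56689974   0.         322.65404072]
 [  0.         467.56689974 200.88588497]
 [  0.           0.           
[... 2458 characters left out ...]
344 0.343 0.058] [0.322 0.323 0.031] [0.365 0.369 0.07 ]
paperweight 0.56 [291.0, 168.6, 300.1, 173.6] [ 0.635 -0.037  0.09 ] [ 0.629 -0.045  0.083] [ 0.64  -0.03   0.094]
marver 0.73 [354.2, 171.9, 377.2, 194.9] [ 0.599 -0.287  0.015] [ 0.553 -0.324 -0.006] [ 0.643 -0.253  0.026]
marver 0.52 [391.3, 167.4, 417.3, 195.4] [ 0.612 -0.436  0.021] [ 0.56  -0.486 -0.008] [ 0.656 -0.382  0.057]
brush 0.57 [264.2, 221.2, 290.1, 263.2] [0.352 0.037 0.02 ] [0.29  0.002 0.004] [0.452 0.073 0.031]
brush 0.27 [370.9, 208.2, 409.2, 222.8] [ 0.475 -0.37   0.041] [ 0.449 -0.435  0.014] [ 0.506 -0.317  0.107]
brush 0.15 [255.5, 196.4, 260.8, 205.8] [0.525 0.097 0.089] [0.515 0.088 0.076] [0.537 0.11  0.1  ]
```

```bash
python3 - <<'E'
from h import *
t=grab_frame("top");save("top1",t,[160,120,500,290],2.3)
E
```

```text
(no output)
```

View pics/top1.png

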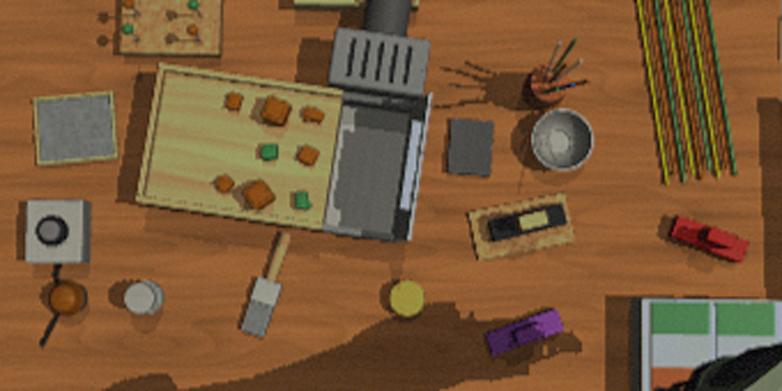

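View pics/scene0.png

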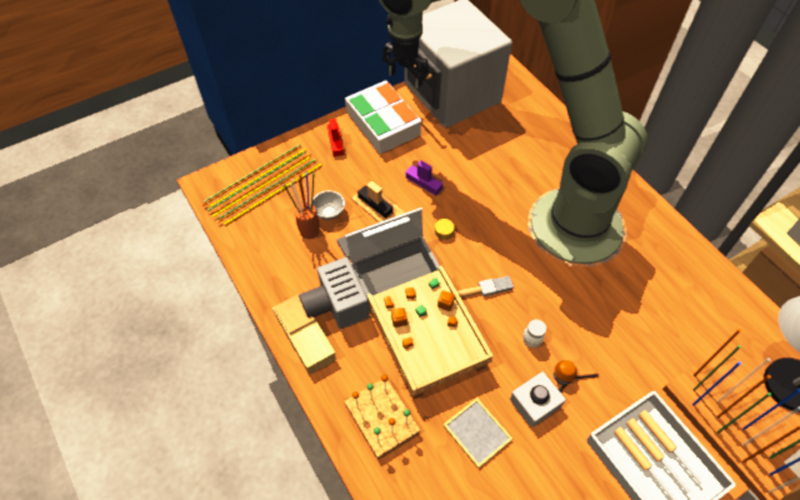

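The candidates for the paddle are three:
- black with a pale grip, on the cork, at top image pixel (389,216)
- red, at (468,223)
- purple, at (388,264)

The black one on the cork matches the description. The keepers are at crop (274,110) and (259,195). The six small offcuts are at crop (233,101), (313,114), (268,152), (308,155), (224,183) and (303,201). The lid is about upright.

```bash
cat >> h.py <<'E'
def rect(P):
    c,s,a=cv2.minAreaRect((P[:,:2]*1000).astype(np.float32))
    return np.round(c,1),np.round(s,1),round(a,1)
def sel(W,x0,x1,y0,y1,z0,z1):
    m=(W[...,0]>x0)&(W[...,0]<x1)&(W[...,1]>y0)&(W[...,1]<y1)&(W[...,2]>z0)&(W[...,2]<z1)
    return W[m]
E
python3 - <<'E'
from h import *
for n in ("top","scene"):
    f=grab_frame(n);W=cloud(f)
    if n=="top": save("pad",f,[350,190,500,290],4)
    print(n)
    B=sel(W,.4,.72,-.08,.22,.063,.075); print("board",rect(B),np.median(B[:,2]), len(B))
    R=sel(W,.4,.78,-.08,.26,.063,.095); print("board+rail",rect(R))
    A=sel(W,.4,.72,-.25,.26,.063,.095); print("all",rect(A))
    L=sel(W,.4,.72,-.25,-.13,.1,.25); print("lid",rect(L),L.min(0),L.max(0)); 
    u,s,v=np.linalg.svd(L-L.mean(0),full_matrices=False);print(v[2],L.mean(0))
    for k,(q) in dict(k0=(.6,.68,-.01,.06,.095,.13),k1=(.47,.54,.01,.08,.095,.13),tray=(.54,.7,.27,.44,.006,.03),rest=(.4,.54,-.47,-.27,.005,.02),foot=(.4,.54,-.47,-.27,.03,.05),grip=(.4,.54,-.47,-.27,.07,.12),btn=(.42,.48,.33,.4,.068,.1),box=(.38,.52,.29,.45,.045,.065),motor=(.6,.8,-.25,-.02,.098,.12)).items():
        P=sel(W,*q); print(k,len(P),rect(P),np.round(np.median(P,0),4),np.round(P.max(0),3))
    m=cv2.connectedComponents(((W[...,2]>.08)&(W[...,2]<.115)&(W[...,0]>.47)&(W[...,0]<.68)&(W[...,1]>-.08)&(W[...,1]<.17)).astype(np.uint8))
    for i in range(1,m[0]):
        P=W[m[1]==i]
        if len(P)>8: print("blob",len(P),np.round(P.mean(0),3),np.round(P.max(0)[2],3),rect(P))
E
```

```text
top
board (array([578. ,  64.8]), array([304.1, 228.4]), 86.1) 0.07034085053010761 3041
board+rail (array([612.9,  85. ]), array([368.8, 273.5]), 82.4)
all (array([584.1,  15.3]), array([415. , 234.8]), 82.4)
lid (array([ 581.3, -179.5]), array([280.3,  79.9]), 3.7) [ 0.44056633 -0.21484986  0.10003773] [ 0.71995433 -0.13249951  0.1943936 ]
[-0.09932143 -0.87359269 -0.4764148 ] [ 0.60743571 -0.18284269  0.14574948]
k0 119 (array([649.8,  15.5]), array([37.5, 63.1]), 66.8) [0.6376 0.0207 0.113 ] [0.68  0.042 0.122]
k1 129 (array([502.5,  49.1]), array([54.3, 60.5]), 82.8) [0.5065 0.0434 0.1127] [0.532 0.079 0.123]
tray 1002 (array([620.5, 355.6]), array([154.9, 169. ]), 0.9) [0.6193 0.3526 0.0109] [0.699 0.439 0.025]
rest 681 (array([ 469.8, -369.1]), array([197.5, 138.3]), 89.5) [ 0.4593 -0.36    0.0086] [ 0.539 -0.27   0.019]
foot 238 (array([ 476.8, -378.2]), array([ 35.5, 120.6]), 14.9) [ 0.475  -0.3666  0.0391] [ 0.506 -0.316  0.05 ]
grip 82 (array([ 476.4, -377.4]), array([21.4, 43.9]), 14.9) [ 0.4763 -0.3762  0.0964] [ 0.491 -0.354  0.106]
btn 104 (array([449.1, 367.4]), array(
[... 2602 characters left out ...]
, 90.0)
blob 52 [ 0.503 -0.021  0.087] 0.096 (array([503. , -21.1]), array([31.4, 21.8]), 11.0)
blob 63 [ 0.573 -0.029  0.087] 0.096 (array([573.7, -31.7]), array([29.9, 34.2]), 41.9)
blob 74 [ 0.675 -0.038  0.09 ] 0.099 (array([676.7, -27.5]), array([103.7,  10.3]), 83.5)
blob 53 [ 0.636 -0.036  0.088] 0.094 (array([635.9, -37.4]), array([35. , 22.3]), 80.2)
blob 63 [0.577 0.03  0.089] 0.099 (array([577.5,  29.5]), array([27.1, 28.9]), 31.3)
blob 125 [0.644 0.027 0.103] 0.115 (array([638.5,  21.8]), array([40.7, 40.8]), 71.8)
blob 51 [0.527 0.099 0.089] 0.101 (array([524.9,  97.8]), array([22.8, 25.5]), 49.3)
blob 58 [0.656 0.088 0.088] 0.096 (array([655.,  87.]), array([24.8, 28.2]), 76.1)
```

View pics/pad.png

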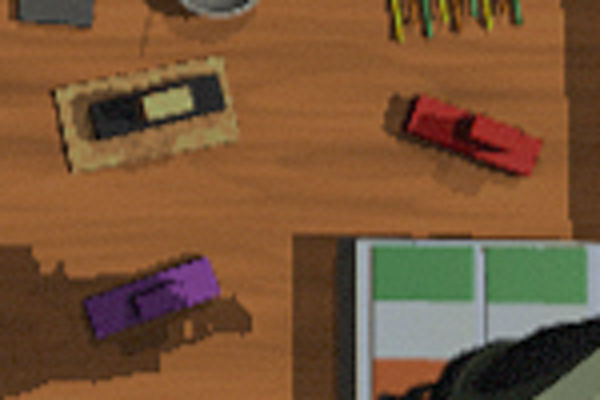

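The crop confirms it: the black foot with a pale grip on the cork at crop (158,105) is the paddle, and the red and purple ones are decoys.

Emit:
{"name": "play_rows", "arguments": {"plan": [[[0.95, -0.65, -0.2], [0, 0, 0], -1], [[1, -0.65, -0.2], [0, 0, 0], -1], [[1, -0.65, -0.2], [0, 0, 0], -1], [[1, -0.65, -0.2], [0, 0, 0], -1], [[1, -0.65, 0], [0, 0, 0], -1], [[1, -0.65, 0], [0, 0, 0], -1], [[1, -0.65, 0], [0, 0, 0], -1], [[1, -0.65, 0], [0, 0, 0], -1], [[1, -0.65, 0], [0, 0, 0], -1], [[1, -0.65, 0], [0, 0, 0], -1], [[1, -0.65, 0], [0, 0, 0], -1], [[1, -0.65, 0], [0, 0, 0], -1], [[1, -0.65, 0], [0, 0, 0], -1], [[1, -0.65, 0], [0, 0, 0], -1], [[1, -0.65, 0], [0, 0, 0], -1], [[1, -0.65, 0], [0, 0, 0], -1], [[1, -0.65, 0], [0, 0, 0], -1], [[1, -0.65, 0], [0, 0, 0], -1], [[1, -0.65, 0], [0, 0, 0], -1], [[1, -0.65, 0], [0, 0, 0], -1]]}}

```text
clock: 3.5
position: [0.5776, -0.0745, 0.2654]
tool_rot: [3.141, -0.0, 0.412]
force: [-0.1, 0.8, -0.6]
grip_width: 0.0855
finger_force: 0.0
```

Emit:
{"name": "play_rows", "arguments": {"plan": [[[1, -0.65, 0], [0, 0, 0], -1], [[1, -0.65, 0], [0, 0, 0], -1], [[0.7, -0.65, 0], [0, 0, 0], -1], [[0, -0.6, 0], [0, 0, 0], -1], [[0, 0, 0], [0, 0, -0.85], -0.4], [[0, 0, 0], [0, 0, -0.85], -0.4], [[0, 0, 0], [0, 0, -0.85], -0.4], [[0, 0, 0], [0, 0, -0.85], -0.4], [[0, 0, 0], [0, 0, -0.85], -0.4], [[0, 0, 0], [0, 0, -0.85], -0.4], [[0, 0, 0], [0, 0, 0], -0.4], [[0, 0, 0], [0, 0, 0], -0.4]]}}

```text
clock: 5.0
position: [0.6132, 0.0099, 0.2654]
tool_rot: [3.141, 0.0, 1.173]
force: [-0.6, 0.1, 0.6]
grip_width: 0.0599
finger_force: 0.0
```

```bash
cat >> h.py <<'E'
def fcloud(f):
    d=f["depth"];K=f["camera_matrix"]
    v,u=np.mgrid[0:400,0:640]
    x=(u-K[0,2])/K[0,0];y=(v-K[1,2])/K[1,1];r=np.hypot(x,y)+1e-9
    r2=np.minimum(r,1.4);k=np.tan(r2)/r
    P=np.stack([x*k*d,y*k*d,d],-1);W=(P-f["t"])@f["R"];W[(d==0)|(r>1.4)]=np.nan
    return W
E
python3 - <<'E'
from h import *
f=grab_frame("wrist");save("w1",f);W=fcloud(f)
s=bot.observe();print(s["position"],s["tool_rot"],s["grip_width"],s["force"])
print(f["camera_matrix"],f["R"],-f["R"].T@f["t"])
for k,q in dict(k0=(.60,.68,-.02,.06,.102,.125),k1=(.47,.55,.01,.08,.102,.125)).items():
    P=sel(W,*q);print(k,len(P),rect(P) if len(P)>5 else 0,P.max(0) if len(P) else 0)
C=(cv2.inRange(cv2.cvtColor(f["pixels"],cv2.COLOR_RGB2HSV),(0,0,0),(255,255,255)))
ex=np.array([np.cos(-.1327),np.sin(-.1327)]);ey=np.array([-ex[1],ex[0]])
for n,F,fn in (("wrist",f,fcloud),("top",grab_frame("top"),cloud)):
    W=fn(F);A=W.reshape(-1,3);A=A[np.isfinite(A[:,0])]
    a=A[:,:2]@ex;b=A[:,:2]@ey
    m=(A[:,2]>.084)&(A[:,2]<.096)&(a>.5)&(a<.64)&(b>.1)&(b<.35);print(n,"rail y",np.percentile(b[m],[5,50,95]),m.sum())
    for lo,hi in ((.44,.49),(.65,.70)):
        m=(A[:,2]>.084)&(A[:,2]<.096)&(a>lo)&(a<hi)&(b>.0)&(b<.2);print("rail x",np.percentile(a[m],[5,50,95]),m.sum())
    m=(A[:,2]>.11)&(A[:,2]<.2)&(a>.48)&(a<.66)&(b>-.35)&(b<-.2)
    L=A[m];
    if len(L)>50:
        p=np.polyfit(L[:,2],b[m],1);print("lid b=",p,"b range",b[m].min(),b[m].max(),L[:,2].max())
    m=(A[:,2]>.0)&(A[:,2]<.05)&(a>.5)&(a<.64)&(b>-.3)&(b<-.05);print("chamber floor",np.percentile(b[m],[1,50,99]) if m.sum() else 0)
E
```

```text
[0.61326777 0.00997579 0.26542199] [3.14140117e+00 1.75231111e-04 1.17405546e+00] 0.05942525077266956 [ 0.20071676 -0.22040926 -0.33927087]
[[309.70691629   0.         320.8257927 ]
 [  0.         309.70691629 198.8481345 ]
 [  0.           0.           1.        ]] [[ 0.92214318 -0.38684691  0.00119316]
 [-0.37043264 -0.88211845  0.29094107]
 [-0.11149714 -0.26873131 -0.95674023]] [0.64110893 0.07733144 0.39319541]
k0 1544 (array([638.5,  19.1]), array([39. , 38.2]), 71.2) [0.66097314 0.04199141 0.11773799]
k1 1252 (array([508.5,  42.5]), array([38. , 38.7]), 37.0) [0.53252329 0.06631243 0.11705338]
wrist rail y [0.10428019 0.17104117 0.2940593 ] 2018
rail x [0.46096517 0.46630433 0.47011276] 1456
rail x [0.66959394 0.67421559 0.68457749] 1967
chamber floor [-0.10475739 -0.09206006 -0.05078249]
top rail y [0.28864487 0.29332836 0.29867885] 101
rail x [0.46025292 0.46409112 0.46862549] 24
rail x [0.66972989 0.67435858 0.68437977] 48
chamber floor [-0.29797599 -0.19080771 -0.05158636]
```

View pics/w1.png

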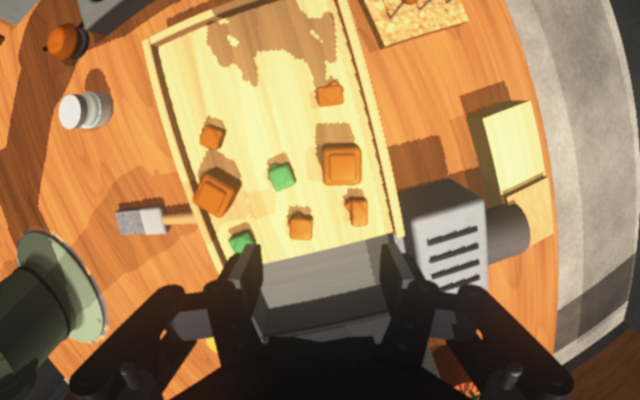

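The wrist view shows the keepers at (342,163) and (217,190), both clear of the offcuts. I'll grasp keeper A with the fingertips above offcut height.

Emit:
{"name": "play_rows", "arguments": {"plan": [[[0.76, 0.78, 0], [0, 0, -0.2], -0.4], [[0, 0, 0.9], [0, 0, 0], -0.4], [[0, 0, 0.9], [0, 0, 0], -0.4], [[0, 0, 0.9], [0, 0, 0], -0.4], [[0, 0, 0.9], [0, 0, 0], -0.4], [[0, 0, 0.9], [0, 0, 0], -0.4], [[0, 0, 0.9], [0, 0, 0], -0.4], [[0, 0, 0.5], [0, 0, 0], -0.4], [[0, 0, 0.4], [0, 0, 0], -0.4], [[0, 0, 0], [0, 0, 0], -0.4], [[0, 0, 0], [0, 0, 0], 0.3], [[0, 0, 0], [0, 0, 0], 0.6], [[0, 0, 0], [0, 0, 0], 1], [[0, 0, 0], [0, 0, 0], 1], [[0, 0, 0], [0, 0, 0], 1], [[0, 0, 0], [0, 0, 0], 1]], "newtons": 60}}

```text
clock: 7.1
position: [0.6393, 0.0203, 0.1088]
tool_rot: [3.14, -0.001, 1.207]
force: [-1.2, -1.1, 5.9]
grip_width: 0.0368
finger_force: 60.8
```

Emit:
{"name": "play_rows", "arguments": {"plan": [[[0, 0, -0.6], [0, 0, 0], 1], [[0, 0, -0.9], [0, 0, 0], 1], [[0, 0, -0.9], [0, 0, 0], 1], [[0, 0, -0.8], [0, 0, 0], 1], [[0, 0, -0.8], [0, 0, 0], 1], [[0.88, -0.39, 0], [0, 0, 0], 1], [[0.88, -0.39, 0], [0, 0, 0], 1], [[0.88, -0.39, 0], [0, 0, 0], 1], [[0.88, -0.39, 0], [0, 0, 0], 1], [[0.88, -0.39, 0], [0, 0, 0], 1], [[0.88, -0.39, 0], [0, 0, 0], 1], [[0.88, -0.39, 0], [0, 0, 0], 1], [[0.88, -0.39, 0], [0, 0, 0], 1], [[0.88, -0.39, 0], [0, 0, 0], 1], [[0.88, -0.39, 0], [0, 0, 0], 1], [[0.88, -0.39, 0], [0, 0, 0], 1], [[0.88, -0.39, 0], [0, 0, 0], 1], [[0.88, -0.39, 0], [0, 0, 0], 1], [[0.88, -0.39, 0], [0, 0, 0], 1], [[0.88, -0.39, 0], [0, 0, 0], 1]]}}

```text
clock: 9.6
position: [0.6195, 0.3822, 0.2078]
tool_rot: [-3.142, 0.0, 1.207]
force: [0.5, -0.4, -1.0]
grip_width: 0.0363
finger_force: 60.3
```

```bash
python3 - <<'E'
from h import *
s=bot.observe();print(s["position"],s["tool_rot"],s["grip_width"],s["force"])
f=grab_frame("wrist");save("w2",f,[160,100,480,400],2)
t=grab_frame("top");W=cloud(t)
for lo,hi in ((.011,.03),(.09,.2)):
    P=sel(W,.55,.70,.28,.43,lo,hi);print(len(P),rect(P))
m=regions_of("tray","top");print([(round(r["p"],2),rect(W[r["mask"]&(W[...,2]<.03)&(W[...,2]>.005)])) for r in m])
E
```

```text
[0.61951776 0.38218828 0.20775205] [-3.14157258e+00  3.07648646e-05  1.20666828e+00] 0.0362509452570755 [ 0.52306537 -0.40819247 -0.98147279]
401 (array([623. , 354.4]), array([142.1, 142. ]), 89.0)
14 (array([619.5, 365.7]), array([ 3.5, 16.8]), 78.9)
[(0.55, (array([618.1, 352.3]), array([110.9, 128.8]), 6.6)), (0.52, (array([0., 0.]), array([0., 0.]), 0.0))]
```

View pics/w2.png

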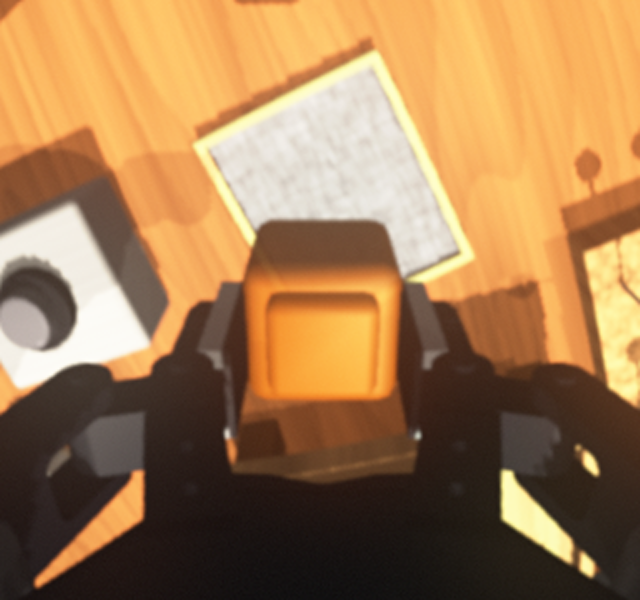

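The keeper is held straight at crop (322,345), over the tray.

Emit:
{"name": "play_rows", "arguments": {"plan": [[[0, 0, 0.9], [0, 0, 0], 1], [[0, 0, 0.9], [0, 0, 0], 1], [[0, 0, 0.9], [0, 0, 0], 1], [[0, 0, 0.9], [0, 0, 0], 1], [[0, 0, 0.9], [0, 0, 0], 1], [[0, 0, 0.9], [0, 0, 0], 1], [[0, 0, 0.5], [0, 0, 0], 1], [[0, 0, 0.3], [0, 0, 0], 1], [[0, 0, 0.2], [0, 0, 0], 1], [[0, 0, 0], [0, 0, 0], 1], [[0, 0, 0], [0, 0, 0], -0.2], [[0, 0, 0], [0, 0, 0], -0.4], [[0, 0, 0], [0, 0, 0], -0.4], [[0, 0, -0.9], [0, 0, 0], -0.4], [[0, 0, -0.9], [0, 0, 0], -0.4], [[0, 0, -0.9], [0, 0, 0], -0.4], [[0, 0, -0.9], [0, 0, 0], -0.4], [[0, 0, -0.9], [0, 0, 0], -0.4], [[0, 0, -0.9], [0, 0, 0], -0.4], [[0, 0, -0.9], [0, 0, 0], -0.4]]}}

```text
clock: 12.25
position: [0.6196, 0.3806, 0.207]
tool_rot: [3.142, -0.0, 1.207]
force: [0.5, 0.1, 0.3]
grip_width: 0.06
finger_force: 0.0
```

Emit:
{"name": "play_rows", "arguments": {"plan": [[[-0.95, 0.04, 0], [0, 0, 0], -0.4], [[-0.95, 0.04, 0], [0, 0, 0], -0.4], [[-0.95, 0.04, 0], [0, 0, 0], -0.4], [[-0.95, 0.04, 0], [0, 0, 0], -0.4], [[-0.95, 0.04, 0], [0, 0, 0], -0.4], [[-0.95, 0.04, 0], [0, 0, 0], -0.4], [[-0.95, 0.04, 0], [0, 0, 0], -0.4], [[-0.95, 0.04, 0], [0, 0, 0], -0.4], [[-0.95, 0.04, 0], [0, 0, 0], -0.4], [[-0.95, 0.04, 0], [0, 0, 0], -0.4], [[-0.95, 0.04, 0], [0, 0, 0], -0.4], [[-0.95, 0.04, 0], [0, 0, 0], -0.4], [[-0.95, 0.04, 0], [0, 0, 0], -0.4], [[-0.95, 0.04, 0], [0, 0, 0], -0.4], [[-0.9, 0.04, 0], [0, 0, 0], -0.4], [[0, 0, 0], [0, 0, 0.94], -0.4], [[0, 0, 0], [0, 0, 0.94], -0.4], [[0, 0, 0], [0, 0, 0.94], -0.4], [[0, 0, 0], [0, 0, 0.92], -0.4], [[0, 0, 0], [0, 0, 0], -0.4]]}}

```text
clock: 14.75
position: [0.5073, 0.0438, 0.206]
tool_rot: [3.141, -0.0, 0.647]
force: [-0.3, -0.2, -0.2]
grip_width: 0.06
finger_force: 0.0
```

```bash
python3 - <<'E'
from h import *
s=bot.observe();print(s["position"],s["tool_rot"],s["grip_width"],s["force"])
f=grab_frame("wrist");W=fcloud(f);P=sel(W,.47,.55,.01,.08,.102,.125);print(len(P),rect(P))
f=grab_frame("top");W=cloud(f);P=sel(W,.55,.7,.28,.43,.03,.07);print("placed",len(P),rect(P),P.max(0))
E
```

```text
[0.50730752 0.0437805  0.20596195] [ 3.14118157e+00 -3.15398930e-04  6.46790133e-01] 0.05999890909479075 [-0.29682928 -0.18283442 -0.24753105]
2227 (array([508.2,  42.4]), array([38. , 37.8]), 35.9)
placed 116 (array([619.2, 381.1]), array([41.9, 37.7]), 69.8) [0.6391888  0.40292453 0.06323164]
```

Emit:
{"name": "play_rows", "arguments": {"plan": [[[0.03, 0.05, 0.8], [0, 0, 0], -0.4], [[0, 0, 0.9], [0, 0, 0], -0.4], [[0, 0, 0.9], [0, 0, 0], -0.4], [[0, 0, 0.7], [0, 0, 0], -0.4], [[0, 0, 0.6], [0, 0, 0], -0.4], [[0, 0, 0], [0, 0, 0], -0.4], [[0, 0, 0], [0, 0, 0], 0.3], [[0, 0, 0], [0, 0, 0], 0.6], [[0, 0, 0], [0, 0, 0], 1], [[0, 0, 0], [0, 0, 0], 1], [[0, 0, 0], [0, 0, 0], 1], [[0, 0, 0], [0, 0, 0], 1], [[0, 0, -0.6], [0, 0, 0], 1], [[0, 0, -0.9], [0, 0, 0], 1], [[0, 0, -0.9], [0, 0, 0], 1], [[0, 0, -0.8], [0, 0, 0], 1], [[0, 0, -0.8], [0, 0, 0], 1]]}}

```text
clock: 16.98
position: [0.5086, 0.043, 0.2098]
tool_rot: [3.141, -0.001, 0.646]
force: [0.2, 0.3, -1.6]
grip_width: 0.0367
finger_force: 60.4
```

Emit:
{"name": "play_rows", "arguments": {"plan": [[[0, 0, 0], [0, 0, -0.94], 1], [[0, 0, 0], [0, 0, -0.94], 1], [[0, 0, 0], [0, 0, -0.94], 1], [[0, 0, 0], [0, 0, -0.92], 1], [[0.93, 0.02, 0], [0, 0, 0], 1], [[0.93, 0.02, 0], [0, 0, 0], 1], [[0.93, 0.02, 0], [0, 0, 0], 1], [[0.93, 0.02, 0], [0, 0, 0], 1], [[0.93, 0.02, 0], [0, 0, 0], 1], [[0.93, 0.02, 0], [0, 0, 0], 1], [[0.93, 0.02, 0], [0, 0, 0], 1], [[0.93, 0.02, 0], [0, 0, 0], 1], [[0.93, 0.02, 0], [0, 0, 0], 1], [[0.93, 0.02, 0], [0, 0, 0], 1], [[0.93, 0.02, 0], [0, 0, 0], 1], [[0.93, 0.02, 0], [0, 0, 0], 1], [[0.93, 0.02, 0], [0, 0, 0], 1], [[0, 0, 0], [0, 0, 0], 1]]}}

```text
clock: 19.23
position: [0.6219, 0.3254, 0.2075]
tool_rot: [-3.141, -0.0, 1.209]
force: [0.8, -0.8, -1.1]
grip_width: 0.0365
finger_force: 60.5
```

```bash
python3 - <<'E'
from h import *
s=bot.observe();print(s["position"],s["tool_rot"],s["grip_width"],s["force"])
f=grab_frame("wrist");save("w3",f,[160,100,480,400],1.5)
E
```

```text
[0.62191847 0.32539976 0.20751899] [-3.14074599e+00 -4.87663050e-04  1.20864515e+00] 0.03649314788442848 [ 0.79937525 -0.79329057 -1.07468065]
```

View pics/w3.png

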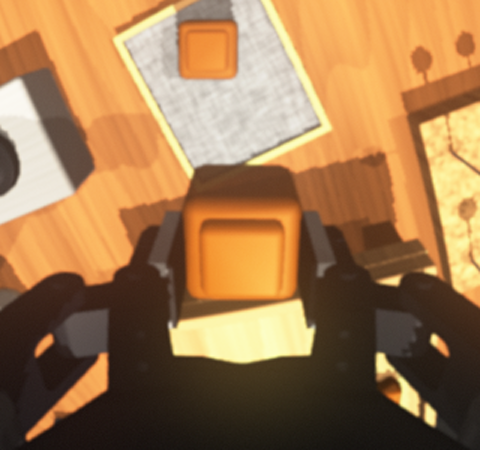

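The second keeper is held square at crop (242,250). The first stands in the tray at (208,50).

Emit:
{"name": "play_rows", "arguments": {"plan": [[[0, 0, 0.9], [0, 0, 0], 1], [[0, 0, 0.9], [0, 0, 0], 1], [[0, 0, 0.9], [0, 0, 0], 1], [[0, 0, 0.9], [0, 0, 0], 1], [[0, 0, 0.9], [0, 0, 0], 1], [[0, 0, 0.9], [0, 0, 0], 1], [[0, 0, 0.5], [0, 0, 0], 1], [[0, 0, 0.3], [0, 0, 0], 1], [[0, 0, 0.2], [0, 0, 0], 1], [[0, 0, 0], [0, 0, 0], 1], [[0, 0, 0], [0, 0, 0], -0.2], [[0, 0, 0], [0, 0, 0], -0.4], [[0, 0, 0], [0, 0, 0], -0.4], [[0, 0, -0.9], [0, 0, 0], -0.4], [[0, 0, -0.9], [0, 0, 0], -0.4], [[0, 0, -0.9], [0, 0, 0], -0.4], [[0, 0, -0.9], [0, 0, 0], -0.4], [[0, 0, -0.9], [0, 0, 0], -0.4], [[0, 0, -0.9], [0, 0, 0], -0.4], [[0, 0, -0.9], [0, 0, 0], -0.4]]}}

```text
clock: 21.78
position: [0.6222, 0.3231, 0.2072]
tool_rot: [3.141, -0.0, 1.207]
force: [-0.8, -0.1, -1.0]
grip_width: 0.0592
finger_force: 0.0
```

```bash
python3 - <<'E'
from h import *
s=bot.observe();print(s["position"],s["tool_rot"],s["grip_width"],s["force"])
ex=np.array([np.cos(-.1327),np.sin(-.1327)]);ey=np.array([-ex[1],ex[0]])
for n in ("scene","top"):
    f=grab_frame(n);W=cloud(f)
    for q in ((.55,.7,.345,.43,.035,.07),(.55,.7,.28,.345,.035,.07)):
        P=sel(W,*q);print(n,len(P),rect(P) if len(P)>4 else 0)
    h=cv2.cvtColor(f["pixels"],cv2.COLOR_RGB2HSV)
    print("rest")
    for r in regions_of("rest",n)[:1]:
        m=r["mask"]&(W[...,2]<.016)&(W[...,2]>.003); print(r["p"],rect(W[m]))
    P=sel(W,.38,.56,-.47,-.27,.0055,.0125)
    a=(W[...,0]>.36)&(W[...,0]<.58)&(W[...,1]>-.49)&(W[...,1]<-.25)&(W[...,2]<.02)
    # cork by saturation vs wood
    print(h[a].mean(0))
    A=W.reshape(-1,3);a_=A[:,:2]@ex;b=A[:,:2]@ey
    m=(A[:,2]>.12)&(A[:,2]<.2)&(a_>.48)&(a_<.66)&(b>-.2)&(b<-.0)
    L=A[m];print("lid",m.sum())
    if m.sum()>20:
        p=np.polyfit(L[:,2],b[m],1);print(p,np.polyval(p,.071),b[m].min(),b[m].max(),L[:,2].max(),rect(np.c_[a_[m],b[m]]))
    P=sel(W,.4,.54,-.47,-.27,.033,.05);print("foot",rect(P)); P=sel(W,.4,.54,-.47,-.27,.085,.105);print("grip",rect(P))
E
```

```text
[0.62222009 0.32311066 0.20722284] [ 3.14135239e+00 -4.13420108e-04  1.20676594e+00] 0.05924620323113579 [-0.77622789 -0.05087199 -0.96247523]
scene 173 (array([619.8, 380. ]), array([37.6, 38.9]), 67.2)
scene 166 (array([622.1, 322.9]), array([39.9, 38.2]), 66.9)
rest
0.64 (array([ 469.7, -374.7]), array([ 82.3, 155. ]), 13.5)
[ 17.08560558 181.47685479 238.58592264]
lid 751
[-0.06422611 -0.10805222] -0.11261227492557117 -0.13459951549556967 -0.10219072375793356 0.19376100685200418 (array([ 569.9, -118.4]), array([179.9,  32.2]), 0.9)
foot (array([ 479.2, -377.2]), array([ 39.7, 125.8]), 18.0)
grip (array([ 476.3, -378.7]), array([27.4, 49.7]), 18.4)
top 0 0
top 74 (array([627.8, 317. ]), array([44.9, 27.2]), 43.4)
rest
0.78 (array([ 469.8, -371.5]), array([ 82.7, 159.6]), 13.0)
[ 14.60371243 154.12905127 139.99351797]
lid 337
[-0.12268467 -0.09493954] -0.10365015606198358 -0.12759851040339193 -0.10443624699320156 0.1954979580920417 (array([ 570.1, -116. ]), array([ 23.2, 179.6]), 90.0)
foot (array([ 476.6, -377.4]), array([ 35.4, 120.2]), 15.0)
grip (array([ 476.6, -376.9]), array([20.7, 43.4]), 14.8)
```

Both keepers stand in the tray. Next is the paddle.

Emit:
{"name": "play_rows", "arguments": {"plan": [[[-0.94, 0.15, -0.5], [0, 0, 0], -0.4], [[-0.94, 0.15, -0.5], [0, 0, 0], -0.4], [[-0.94, 0.15, -0.5], [0, 0, 0], -0.4], [[-0.94, 0.15, -0.5], [0, 0, 0], -0.4], [[-0.94, 0.15, 0], [0, 0, 0], -0.4], [[-0.94, 0.15, 0], [0, 0, 0], -0.4], [[-0.94, 0.15, 0], [0, 0, 0], -0.4], [[-0.94, 0.15, 0], [0, 0, 0], -0.4], [[-0.94, 0.15, 0], [0, 0, 0], -0.4], [[-0.94, 0.15, 0], [0, 0, 0], -0.4], [[-0.94, 0.15, 0], [0, 0, 0], -0.4], [[-0.94, 0.15, 0], [0, 0, 0], -0.4], [[-0.94, 0.15, 0], [0, 0, 0], -0.4], [[-0.94, 0.15, 0], [0, 0, 0], -0.4], [[-0.94, 0.15, 0], [0, 0, 0], -0.4], [[-0.94, 0.15, 0], [0, 0, 0], -0.4], [[-0.94, 0.15, 0], [0, 0, 0], -0.4], [[-0.94, 0.15, 0], [0, 0, 0], -0.4], [[-0.94, 0.15, 0], [0, 0, 0], -0.4], [[-0.94, 0.15, 0], [0, 0, 0], -0.4]]}}

```text
clock: 24.48
position: [0.524, -0.1441, 0.2548]
tool_rot: [-3.141, 0.0, 1.207]
force: [0.4, -0.2, -0.9]
grip_width: 0.0598
finger_force: 0.0
```

Emit:
{"name": "play_rows", "arguments": {"plan": [[[-0.94, 0.15, 0], [0, 0, 0], -0.4], [[-0.94, 0.15, 0], [0, 0, 0], -0.4], [[-0.94, 0.15, 0], [0, 0, 0], -0.4], [[-0.94, 0.15, 0], [0, 0, 0], -0.4], [[-0.94, 0.15, 0], [0, 0, 0], -0.4], [[-0.94, 0.15, 0], [0, 0, 0], -0.4], [[-0.94, 0.15, 0], [0, 0, 0], -0.4], [[-0.94, 0.15, 0], [0, 0, 0], -0.4], [[-0.94, 0.15, 0.3], [0, 0, 0], -0.4], [[-0.94, 0.15, 0.7], [0, 0, 0], -0.4], [[0, 0, 0.5], [0, 0, -0.83], -0.4], [[0, 0, 0.5], [0, 0, -0.83], -0.4], [[0, 0, 0], [0, 0, -0.83], -0.4], [[0, 0, 0], [0, 0, -0.83], -0.4], [[0, 0, 0], [0, 0, -0.83], -0.4], [[0, 0, 0], [0, 0, 0], -0.4]]}}

```text
clock: 26.48
position: [0.4757, -0.3761, 0.204]
tool_rot: [-3.141, -0.001, 1.828]
force: [0.3, -0.5, -1.3]
grip_width: 0.0597
finger_force: 0.0
```

```bash
python3 - <<'E'
from h import *
s=bot.observe();print(s["position"],s["tool_rot"],s["grip_width"],s["force"],s["qpos"])
f=grab_frame("wrist");save("w4",f);W=fcloud(f)
for q in ((.4,.56,-.47,-.27,.088,.105),(.4,.56,-.47,-.27,.03,.05)):
    P=sel(W,*q);print(len(P),rect(P))
for r in regions_of("rest","wrist")[:2]:
    m=r["mask"]&(W[...,2]<.016)&(W[...,2]>.002); print("rest",r["p"],rect(W[m]))
E
```

```text
[ 0.4757355  -0.37610802  0.20397436] [-3.14112372e+00 -1.40095898e-03  1.82835956e+00] 0.05968580650442897 [ 0.29369729 -0.49736    -1.31795459] [ 0.87491877  0.56855588 -0.4431811   1.67435804  0.28395467  0.96435102
  0.58684517]
1407 (array([ 475.8, -379.4]), array([21.6, 43.8]), 15.3)
2627 (array([ 476.2, -380.1]), array([ 36.7, 119.8]), 14.7)
rest 0.98 (array([ 469.8, -373.8]), array([ 80.5, 160.1]), 12.5)
```

View pics/w4.png

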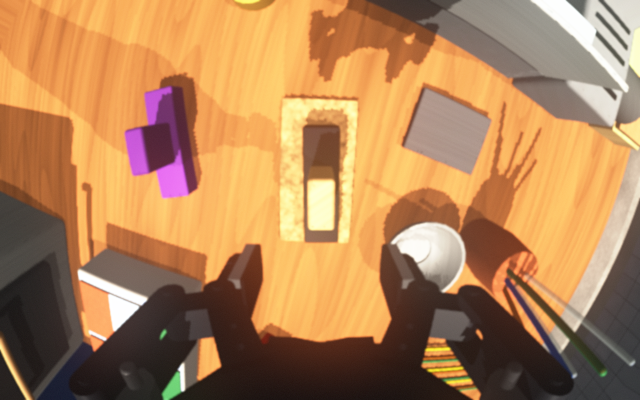

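The wrist view shows the paddle grip at (321,200) on the cork, aligned with the jaws.

Emit:
{"name": "play_rows", "arguments": {"plan": [[[-0.12, 0, 0.9], [0, 0, 0], -0.4], [[0, 0, 0.9], [0, 0, 0], -0.4], [[0, 0, 0.9], [0, 0, 0], -0.4], [[0, 0, 0.9], [0, 0, 0], -0.4], [[0, 0, 0.9], [0, 0, 0], -0.4], [[0, 0, 0.6], [0, 0, 0], -0.4], [[0, 0, 0.42], [0, 0, 0], -0.4], [[0, 0, 0], [0, 0, 0], 0.2], [[0, 0, 0], [0, 0, 0], 0.6], [[0, 0, 0], [0, 0, 0], 1], [[0, 0, 0], [0, 0, 0], 1], [[0, 0, 0], [0, 0, 0], 1], [[0, 0, 0], [0, 0, 0], 1], [[0, 0, 0], [0, 0, 0], 1]], "newtons": 110}}

```text
clock: 28.32
position: [0.4775, -0.3788, 0.068]
tool_rot: [3.141, 0.001, 1.829]
force: [-1.1, 0.8, 7.7]
grip_width: 0.0207
finger_force: 108.1
```

Emit:
{"name": "play_rows", "arguments": {"plan": [[[0, 0, -0.5], [0, 0, 0], 1], [[0, 0, -0.95], [0, 0, 0], 1], [[0, 0, -0.95], [0, 0, 0], 1], [[0, 0, -0.95], [0, 0, 0], 1], [[0, 0, -0.95], [0, 0, 0], 1], [[0, 0, -0.95], [0, 0, 0], 1], [[0, 0, -0.95], [0, 0, 0], 1], [[0, 0, -0.95], [0, 0, 0], 1], [[0, 0, -0.95], [0, 0, 0], 1], [[0, 0, -0.9], [0, 0, 0], 1], [[0, 0, 0], [0, 0, -0.87], 1], [[0, 0, 0], [0, 0, -0.87], 1], [[0, 0, 0], [0, 0, -0.87], 1], [[0, 0, 0], [0, 0, -0.87], 1], [[0, 0, 0], [0, 0, -0.87], 1], [[0, 0, 0], [0, 0, -0.87], 1], [[0, 0, 0], [0, 0, -0.87], 1], [[0, 0, 0], [0, 0, -0.87], 1], [[0, 0, 0], [0, 0, -0.91], 1]]}}

```text
clock: 30.7
position: [0.4767, -0.3785, 0.2928]
tool_rot: [-3.141, -0.0, 3.014]
force: [-0.7, 0.7, -3.6]
grip_width: 0.0206
finger_force: 108.0
```

```bash
cat >> h.py <<'E'
EX=np.array([.9912,-.1323]);EY=np.array([.1323,.9912])
def st(p): return np.round([p[0]*EX[0]+p[1]*EX[1]-.5695,p[0]*EY[0]+p[1]*EY[1]-.1385],4)
def wd(x,y): return (.5695+x)*EX+(.1385+y)*EY
def offcuts(n="top"):
    f=grab_frame(n);W=cloud(f) if n!="wrist" else fcloud(f)
    h=cv2.cvtColor(f["pixels"],cv2.COLOR_RGB2HSV)
    a=W[...,0]*EX[0]+W[...,1]*EX[1]-.5695;b=W[...,0]*EY[0]+W[...,1]*EY[1]-.1385
    m=(a>-.098)&(a<.098)&(b>-.128)&(b<.148)&(W[...,2]>.078)&(W[...,2]<.095)
    n,l,s,c=cv2.connectedComponentsWithStats(m.astype(np.uint8))
    for i in range(1,n):
        if s[i,4]>12: print("offcut st",np.round([a[l==i].mean(),b[l==i].mean()],3),s[i,4],np.round(np.nanmax(W[l==i][:,2]),3))
E
python3 - <<'E'
from h import *
s=bot.observe();print(s["position"],s["tool_rot"],s["grip_width"],s["force"],s["moment"],s["finger_force"],s["qpos"])
offcuts()
f=grab_frame("scene");W=cloud(f);p=s["position"]
P=sel(W,p[0]-.09,p[0]+.09,p[1]-.09,p[1]+.09,p[2]-.1,p[2]-.035);print(P.min(0),rect(P))
E
```

```text
[ 0.47672165 -0.3785064   0.29280881] [-3.14134831e+00 -4.57809916e-04  3.01418907e+00] 0.02062811541471535 [-0.72926907  0.72621543 -3.62927008] [ 0.04940812  0.05003894 -0.03154433] 107.976393699646 [ 1.06307052  0.5358761  -0.73491246  1.56220111  0.37797729  1.1907021
  1.69943626]
offcut st [0.067 0.035] 48 0.095
offcut st [ 0.065 -0.092] 47 0.095
offcut st [-0.002 -0.033] 48 0.095
offcut st [ 0.001 -0.092] 54 0.095
offcut st [-0.062  0.028] 35 0.095
[ 0.41631508 -0.40224221  0.2319816 ] (array([ 479.6, -367.6]), array([ 34.7, 124.1]), 73.1)
```

Emit:
{"name": "play_rows", "arguments": {"plan": [[[-0.16, 0.97, 0], [0, 0, 0], 1], [[-0.16, 0.97, 0], [0, 0, 0], 1], [[-0.16, 0.97, 0], [0, 0, 0], 1], [[-0.16, 0.97, 0], [0, 0, 0], 1], [[-0.16, 0.97, 0], [0, 0, 0], 1], [[-0.16, 0.97, 0], [0, 0, 0], 1], [[-0.16, 0.97, 0], [0, 0, 0], 1], [[-0.16, 0.97, 0], [0, 0, 0], 1], [[-0.16, 0.97, 0], [0, 0, 0], 1], [[-0.16, 0.97, 0], [0, 0, 0], 1], [[-0.16, 0.97, 0], [0, 0, 0], 1], [[-0.16, 0.97, 0], [0, 0, 0], 1], [[-0.16, 0.97, 0], [0, 0, 0], 1], [[-0.16, 0.97, 0], [0, 0, 0], 1], [[-0.16, 0.97, 0], [0, 0, 0], 1], [[-0.16, 0.97, 0], [0, 0, 0], 1], [[-0.16, 0.97, 0], [0, 0, 0], 1], [[-0.15, 0.97, 0], [0, 0, 0], 1], [[-0.15, 0.97, 0], [0, 0, 0], 1], [[-0.15, 0.97, 0], [0, 0, 0], 1]]}}

```text
clock: 33.3
position: [0.6194, 0.0924, 0.2926]
tool_rot: [-3.141, -0.0, 3.006]
force: [0.8, -0.2, -3.7]
grip_width: 0.0208
finger_force: 108.3
```

Emit:
{"name": "play_rows", "arguments": {"plan": [[[-0.15, 0.97, 0], [0, 0, 0], 1], [[-0.15, 0.97, 0], [0, 0, 0], 1], [[0, 0, 0], [0, 0, 0], 1]]}}

```text
clock: 33.67
position: [0.6329, 0.1409, 0.2925]
tool_rot: [3.141, -0.0, 3.009]
force: [0.3, -0.9, -3.4]
grip_width: 0.0207
finger_force: 108.3
```

```bash
python3 - <<'E'
from h import *
s=bot.observe();print(s["position"],st(s["position"]),s["tool_rot"],s["grip_width"],s["force"],s["moment"],s["finger_force"],s["qpos"])
offcuts("scene"); offcuts("wrist")
f=grab_frame("wrist");save("w5",f)
E
```

```text
[0.63289326 0.14092399 0.29247655] [0.0392 0.0849] [ 3.14083317e+00 -4.44380010e-04  3.00914649e+00] 0.020683710954986705 [ 0.33405245 -0.9219985  -3.40536777] [-0.02425064  0.00037859  0.00945602] 108.34961414337158 [ 0.16754819  0.6168637  -0.77617664  1.44944419  0.43962021  1.25430523
  0.78537262]
offcut st [ 0.005 -0.091] 49 0.095
offcut st [ 0.067 -0.09 ] 54 0.095
offcut st [ 0.004 -0.037] 21 0.094
offcut st [0.073 0.037] 38 0.094
offcut st [-0.061  0.028] 442 0.091
offcut st [-0.059  0.148] 19 0.088
offcut st [-0.023  0.148] 20 0.089
offcut st [-0.002 -0.032] 492 0.091
offcut st [ 0.001 -0.092] 473 0.09
offcut st [0.031 0.148] 29 0.089
offcut st [0.054 0.148] 24 0.089
offcut st [ 0.065 -0.09 ] 402 0.089
offcut st [0.066 0.033] 403 0.09
```

View pics/w5.png

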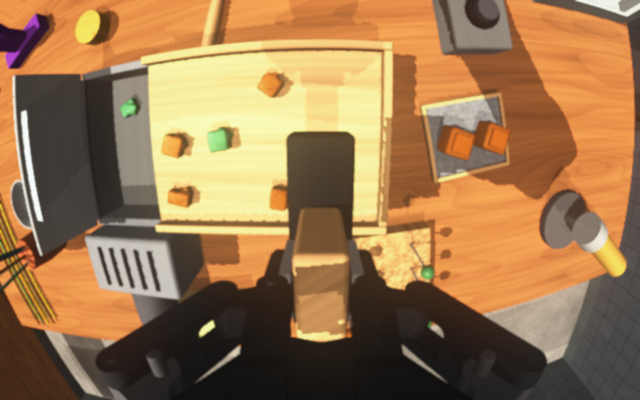

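The view shows five offcuts on the board: (270,84), (175,145), (219,140), (180,197) and (279,198). The green one is already in the chamber at (129,108), so it was the one knocked. The paddle is held straight. I'll lower it and check the force.

Emit:
{"name": "play_rows", "arguments": {"plan": [[[0.2, 0, 0.9], [0, 0, 0], 1], [[0, 0, 0.95], [0, 0, 0], 1], [[0, 0, 0.95], [0, 0, 0], 1], [[0, 0, 0.95], [0, 0, 0], 1], [[0, 0, 0.95], [0, 0, 0], 1], [[0, 0, 0.9], [0, 0, 0], 1], [[0, 0, 0.5], [0, 0, 0], 1], [[0, 0, 0.3], [0, 0, 0], 1], [[0, 0, 0], [0, 0, 0], 1]]}}

```text
clock: 34.95
position: [0.6283, 0.1395, 0.1323]
tool_rot: [3.142, -0.0, 3.01]
force: [1.0, -0.4, -4.1]
grip_width: 0.0209
finger_force: 108.4
```

Emit:
{"name": "play_rows", "arguments": {"plan": [[[0, -0.5, 0], [0, 0, 0], 1], [[0, -0.5, 0], [0, 0, 0], 1], [[0, -0.5, 0], [0, 0, 0], 1], [[0, -0.5, 0], [0, 0, 0], 1], [[0, -0.5, 0], [0, 0, 0], 1], [[0, -0.5, 0], [0, 0, 0], 1], [[0, -0.5, 0], [0, 0, 0], 1], [[0, -0.5, 0], [0, 0, 0], 1], [[0, -0.5, 0], [0, 0, 0], 1], [[0, -0.5, 0], [0, 0, 0], 1], [[0, -0.5, 0], [0, 0, 0], 1], [[0, -0.5, 0], [0, 0, 0], 1], [[0, -0.5, 0], [0, 0, 0], 1], [[0, -0.5, 0], [0, 0, 0], 1], [[0, -0.5, 0], [0, 0, 0], 1], [[0, -0.5, 0], [0, 0, 0], 1], [[0, -0.5, 0], [0, 0, 0], 1], [[0, -0.5, 0], [0, 0, 0], 1]]}}

```text
clock: 37.2
position: [0.5986, -0.0844, 0.1323]
tool_rot: [-3.142, -0.0, 3.01]
force: [0.5, -0.3, -4.3]
grip_width: 0.0209
finger_force: 108.5
```

```bash
python3 - <<'E'
from h import *
s=bot.observe();print(s["position"],st(s["position"]),s["tool_rot"],s["grip_width"],s["force"],s["moment"],s["finger_force"])
f=grab_frame("wrist");save("w6",f); offcuts("top")
E
```

```text
[ 0.59859378 -0.08440687  0.13227618] [ 0.035 -0.143] [-3.14154197e+00 -6.22660136e-05  3.00976398e+00] 0.020887448435175343 [ 0.47030685 -0.28921248 -4.27181164] [0.00962562 0.00814544 0.00240901] 108.52485537528992
offcut st [-0.061  0.029] 38 0.094
```

View pics/w6.png

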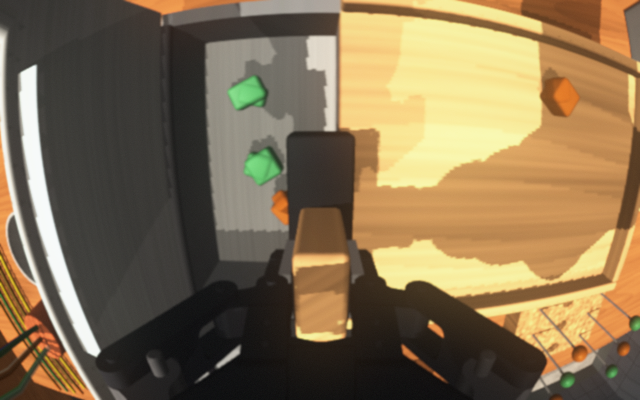

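The first pass cleared its lane. One offcut is left on the board, at (560,97).

Emit:
{"name": "play_rows", "arguments": {"plan": [[[0, 0, -0.8], [0, 0, 0], 1], [[0, 0, -0.8], [0, 0, 0], 1], [[0.28, 0.91, 0], [0, 0, 0], 1], [[0.28, 0.91, 0], [0, 0, 0], 1], [[0.28, 0.91, 0], [0, 0, 0], 1], [[0.28, 0.91, 0], [0, 0, 0], 1], [[0.28, 0.91, 0], [0, 0, 0], 1], [[0.28, 0.91, 0], [0, 0, 0], 1], [[0.28, 0.91, 0], [0, 0, 0], 1], [[0.28, 0.91, 0], [0, 0, 0], 1], [[0.28, 0.91, 0], [0, 0, 0], 1], [[0.28, 0.91, 0], [0, 0, 0], 1], [[0, 0, 0], [0, 0, 0], 1], [[0, 0, 0.8], [0, 0, 0], 1], [[0, 0, 0.5], [0, 0, 0], 1], [[0, 0, 0.3], [0, 0, 0], 1], [[0, 0, 0], [0, 0, 0], 1]]}}

```text
clock: 39.42
position: [0.559, 0.151, 0.1316]
tool_rot: [-3.141, -0.001, 3.01]
force: [0.1, -0.3, -3.7]
grip_width: 0.0208
finger_force: 108.6
```

```bash
python3 - <<'E'
from h import *
s=bot.observe();print(s["position"],st(s["position"]),s["tool_rot"],s["grip_width"],s["force"],s["moment"],s["finger_force"])
offcuts("top");offcuts("wrist")
f=grab_frame("wrist");save("w7",f)
E
```

```text
[0.55900649 0.15099156 0.13161849] [-0.0354  0.0851] [-3.14136728e+00 -1.11823102e-03  3.00960019e+00] 0.02084926710198456 [ 0.1240904  -0.30672645 -3.68461978] [0.01854707 0.03525543 0.00064125] 108.57906103134155
offcut st [-0.096  0.084] 134 0.093
offcut st [-0.079  0.148] 14 0.085
offcut st [-0.063  0.029] 1434 0.091
offcut st [-0.042  0.148] 13 0.088
```

Emit:
{"name": "play_rows", "arguments": {"plan": [[[0, -0.5, 0], [0, 0, 0], 1], [[0, -0.5, 0], [0, 0, 0], 1], [[0, -0.5, 0], [0, 0, 0], 1], [[0, -0.5, 0], [0, 0, 0], 1], [[0, -0.5, 0], [0, 0, 0], 1], [[0, -0.5, 0], [0, 0, 0], 1], [[0, -0.5, 0], [0, 0, 0], 1], [[0, -0.5, 0], [0, 0, 0], 1], [[0, -0.5, 0], [0, 0, 0], 1], [[0, -0.5, 0], [0, 0, 0], 1], [[0, -0.5, 0], [0, 0, 0], 1], [[0, -0.5, 0], [0, 0, 0], 1], [[0, -0.5, 0], [0, 0, 0], 1], [[0, -0.5, 0], [0, 0, 0], 1], [[0, -0.5, 0], [0, 0, 0], 1], [[0, -0.5, 0], [0, 0, 0], 1], [[0, -0.5, 0], [0, 0, 0], 1], [[0, -0.5, 0], [0, 0, 0], 1]]}}

```text
clock: 41.82
position: [0.5295, -0.0727, 0.1323]
tool_rot: [-3.142, -0.0, 3.01]
force: [-0.4, 0.3, -3.5]
grip_width: 0.0213
finger_force: 108.7
```

Emit:
{"name": "play_rows", "arguments": {"plan": [[[0, 0, -0.9], [0, 0, 0], 1], [[0, 0, -0.9], [0, 0, 0], 1], [[0, 0, -0.9], [0, 0, 0], 1], [[0, 0.5, -0.9], [0, 0, 0], 1], [[0, 0.5, -0.9], [0, 0, 0], 1], [[0, 0.5, -0.9], [0, 0, 0], 1], [[0, 0, -0.9], [0, 0, 0], 1], [[0, 0, 0], [0, 0, 0], 1]]}}

```text
clock: 42.82
position: [0.5351, -0.0349, 0.2908]
tool_rot: [-3.141, 0.002, 3.01]
force: [0.1, -0.3, -5.0]
grip_width: 0.0207
finger_force: 108.9
```

```bash
python3 - <<'E'
from h import *
s=bot.observe();print(s["position"],st(s["position"]),s["tool_rot"],s["grip_width"],s["force"],s["moment"],s["finger_force"])
offcuts("top");offcuts("scene")
f=grab_frame("wrist");save("w8",f)
E
```

```text
[ 0.5350741  -0.03489741  0.29077593] [-0.0345 -0.1023] [-3.14142901e+00  2.22143096e-03  3.00967579e+00] 0.020713646959121913 [ 0.05542954 -0.34484797 -4.97472433] [ 0.03065821  0.04327075 -0.04592342] 108.9108395576477
```

View pics/w8.png

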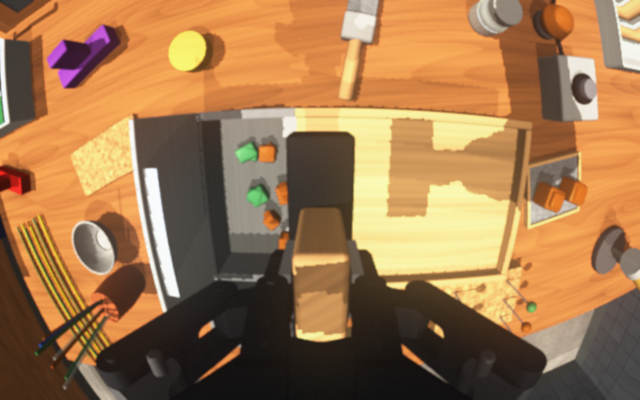

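All six offcuts are in the chamber: greens at (247,152) and (259,195), ambers at (267,153), (283,190), (271,218) and (285,240). The board is clear, so I'll return the paddle.

Emit:
{"name": "play_rows", "arguments": {"plan": [[[0.05, -0.92, 0], [0, 0, 0], 1], [[0.05, -0.92, 0], [0, 0, 0], 1], [[0.05, -0.92, 0], [0, 0, 0], 1], [[0.05, -0.92, 0], [0, 0, 0], 1], [[0.05, -0.92, 0], [0, 0, 0], 1], [[0.05, -0.92, 0], [0, 0, 0], 1], [[0.05, -0.92, 0], [0, 0, 0], 1], [[0.05, -0.92, 0], [0, 0, 0], 1], [[0.05, -0.92, 0], [0, 0, 0], 1], [[0.05, -0.92, 0], [0, 0, 0], 1], [[0.05, -0.92, 0], [0, 0, 0], 1], [[0.05, -0.92, 0], [0, 0, 0], 1], [[0.05, -0.92, 0], [0, 0, 0], 1], [[0.05, -0.92, 0], [0, 0, 0], 1], [[0.05, -0.88, 0], [0, 0, 0], 1]]}}

```text
clock: 44.85
position: [0.4704, -0.3744, 0.2892]
tool_rot: [3.141, -0.001, 3.01]
force: [0.5, 0.3, -4.1]
grip_width: 0.021
finger_force: 108.6
```

Emit:
{"name": "play_rows", "arguments": {"plan": [[[0, 0, 0], [0, 0, 0.9], 1], [[0, 0, 0], [0, 0, 0.9], 1], [[0, 0, 0], [0, 0, 0.9], 1], [[0, 0, 0], [0, 0, 0.9], 1], [[0, 0, 0], [0, 0, 0.9], 1], [[0, 0, 0], [0, 0, 0.9], 1], [[0, 0, 0], [0, 0, 0.9], 1], [[0, 0, 0], [0, 0, 0.9], 1], [[0, 0, 0], [0, 0, 0.88], 1], [[0, 0, 0.9], [0, 0, 0], 1], [[0, 0, 0.9], [0, 0, 0], 1], [[0, 0, 0.9], [0, 0, 0], 1], [[0, 0, 0.9], [0, 0, 0], 1], [[0, 0, 0.9], [0, 0, 0], 1], [[0, 0, 0], [0, 0, 0], 1]]}}

```text
clock: 46.72
position: [0.47, -0.3731, 0.1758]
tool_rot: [-3.14, -0.002, 1.798]
force: [0.4, 0.2, -3.7]
grip_width: 0.0209
finger_force: 108.6
```

```bash
python3 - <<'E'
from h import *
s=bot.observe();print(s["position"],s["tool_rot"],s["grip_width"],s["force"],s["moment"],s["finger_force"])
f=grab_frame("wrist");W=fcloud(f);save("w9",f)
for r in regions_of("rest","wrist")[:2]:
    m=r["mask"]&(W[...,2]<.016)&(W[...,2]>.002); print("rest",r["p"],rect(W[m]))
P=sel(W,.4,.56,-.47,-.27,.13,.155);print("foot",rect(P),P[:,2].max())
E
```

```text
[ 0.47004473 -0.37309997  0.17575809] [-3.13967605e+00 -2.36720963e-03  1.79808050e+00] 0.020887304847858737 [ 0.42653484  0.22673866 -3.65112584] [-0.03018756  0.03007296 -0.02286551] 108.59662055969238
rest 0.82 (array([ 468.3, -366.8]), array([ 81. , 144.6]), 12.3)
foot (array([ 468.8, -372.9]), array([ 36.3, 118.5]), 13.2) 0.15499158600052323
```

View pics/w9.png

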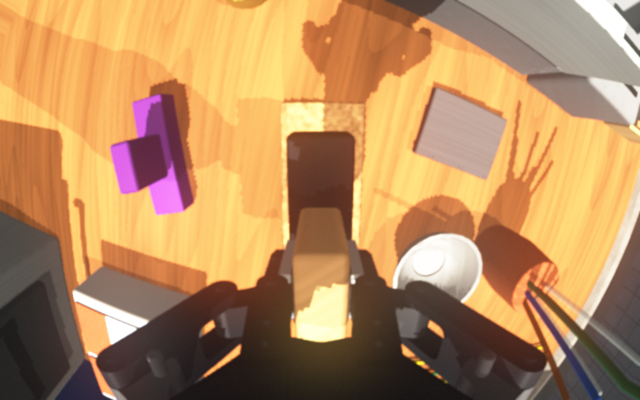

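The paddle is over the mat at (321,190), aligned. I'll lower and release it.

Emit:
{"name": "play_rows", "arguments": {"plan": [[[0, 0, 0.9], [0, 0, 0], 1], [[0, 0, 0.9], [0, 0, 0], 1], [[0, 0, 0.9], [0, 0, 0], 1], [[0, 0, 0.8], [0, 0, 0], 1], [[0, 0, 0.4], [0, 0, 0], 1], [[0, 0, 0.2], [0, 0, 0], 1], [[0, 0, 0.18], [0, 0, 0], 1], [[0, 0, 0], [0, 0, 0], 1], [[0, 0, 0], [0, 0, 0], 1]]}}

```text
clock: 47.95
position: [0.4709, -0.3734, 0.0707]
tool_rot: [3.141, 0.0, 1.798]
force: [0.5, 0.5, -3.5]
grip_width: 0.0208
finger_force: 109.0
```

Emit:
{"name": "play_rows", "arguments": {"plan": [[[0, 0, 0.08], [0, 0, 0], 1], [[0, 0, 0.04], [0, 0, 0], 1], [[0, 0, 0], [0, 0, 0], 1]]}}

```text
clock: 48.32
position: [0.4709, -0.3733, 0.068]
tool_rot: [3.142, 0.001, 1.798]
force: [-4.1, 1.6, 10.4]
grip_width: 0.0208
finger_force: 110.8
```

Emit:
{"name": "play_rows", "arguments": {"plan": [[[0, 0, -0.03], [0, 0, 0], 1], [[0, 0, 0], [0, 0, 0], 0.3], [[0, 0, 0], [0, 0, 0], 0], [[0, 0, 0], [0, 0, 0], -0.4], [[0, 0, 0], [0, 0, 0], -0.4], [[0, 0, -0.8], [0, 0, 0], -0.4], [[0, 0, -0.9], [0, 0, 0], -0.4], [[0, 0, -0.9], [0, 0, 0], -0.4], [[0, 0, -0.9], [0, 0, 0], -0.4], [[0, 0, -0.9], [0, 0, 0], -0.4], [[0, 0, -0.9], [0, 0, 0], -0.4], [[0, 0, 0], [0, 0, 0], -0.4]], "newtons": 40}}

```text
clock: 49.82
position: [0.4715, -0.3736, 0.2033]
tool_rot: [3.139, 0.003, 1.798]
force: [-0.1, 0.1, 0.5]
grip_width: 0.0598
finger_force: 0.0
```

```bash
python3 - <<'E'
from h import *
s=bot.observe();print(s["position"],s["tool_rot"],s["grip_width"],s["force"],s["qpos"])
f=grab_frame("wrist");W=fcloud(f)
for r in regions_of("rest","wrist")[:2]:
    m=r["mask"]&(W[...,2]<.016)&(W[...,2]>.002); print("rest",r["p"],rect(W[m]))
for q in ((.4,.56,-.47,-.27,.088,.105),(.4,.56,-.47,-.27,.03,.05)):
    P=sel(W,*q);print(len(P),rect(P))
f=grab_frame("scene");W=cloud(f).reshape(-1,3);W=W[np.isfinite(W[:,0])]
a=W[:,:2]@EX-.5695;b=W[:,:2]@EY-.1385
for lo,hi in ((-.08,0),(0,.08)):
  for z in (.08,.1,.12,.14,.16,.18,.19):
    m=(abs(W[:,2]-z)<.006)&(a>lo)&(a<hi)&(b<-.2)&(b>-.35)
    if m.sum(): print(z,np.round(np.percentile(b[m],[10,50,90]),4),m.sum())
E
```

```text
[ 0.47149015 -0.37364861  0.20333921] [3.13936591e+00 2.75403783e-03 1.79769054e+00] 0.05981264596309571 [-0.09551756  0.11018692  0.54826324] [ 0.8970675   0.56416128 -0.47248823  1.69133344  0.30330546  0.95574591
  0.53848812]
rest 0.81 (array([ 470. , -373.8]), array([ 81.5, 159.9]), 11.6)
1408 (array([ 469.8, -373.7]), array([22.5, 42.5]), 13.4)
2574 (array([ 470. , -374.4]), array([ 35.7, 118.9]), 13.0)
0.08 [-0.2515 -0.2458 -0.2407] 62
0.1 [-0.2536 -0.2491 -0.2468] 51
0.12 [-0.2568 -0.2527 -0.2496] 53
0.14 [-0.2599 -0.2561 -0.2534] 48
0.16 [-0.2583 -0.2573 -0.2546] 18
0.18 [-0.2663 -0.2585 -0.2474] 123
0.19 [-0.2663 -0.2624 -0.2476] 32
0.08 [-0.2493 -0.2455 -0.2402] 71
0.1 [-0.2542 -0.2508 -0.2469] 54
0.12 [-0.2571 -0.2537 -0.2498] 52
0.14 [-0.2599 -0.2564 -0.2537] 61
0.16 [-0.2597 -0.2568 -0.2543] 22
0.18 [-0.2655 -0.2577 -0.2469] 119
0.19 [-0.2656 -0.2623 -0.2435] 40
```

The paddle stands centred at (470,-374), in line with the mat. Next is the lid: I'll close the fingers, go behind it and push along its arc.

Emit:
{"name": "play_rows", "arguments": {"plan": [[[0, 0, 0], [0, 0, 0.8], 1], [[0, 0, 0], [0, 0, 0.8], 1], [[0, 0, 0], [0, 0, 0.8], 1], [[0.91, 0.35, 0], [0, 0, 0], 1], [[0.91, 0.35, 0], [0, 0, 0], 1], [[0.91, 0.35, 0], [0, 0, 0], 1], [[0.91, 0.35, 0], [0, 0, 0], 1], [[0.91, 0.35, 0], [0, 0, 0], 1], [[0.91, 0.35, 0], [0, 0, 0], 1], [[0, 0, 0.75], [0, 0, 0], 1], [[0, 0, 0.75], [0, 0, 0], 1], [[0, 0, 0], [0, 0, 0], 1]]}}

```text
clock: 51.48
position: [0.5396, -0.2453, 0.161]
tool_rot: [-3.138, -0.001, 1.437]
force: [0.5, 0.7, 0.9]
grip_width: -0.0
finger_force: 0.0
```

```bash
python3 - <<'E'
from h import *
s=bot.observe();print(s["position"],st(s["position"]),s["tool_rot"],s["grip_width"],s["force"],s["qpos"])
E
```

```text
[ 0.53955889 -0.24528454  0.160958  ] [-0.0022 -0.3102] [-3.13816278e+00 -6.85906353e-04  1.43696437e+00] -5.286904243509007e-06 [0.53035282 0.66671875 0.87431602] [ 0.59424403  0.59518152 -0.38484486  1.7467204   0.28166239  0.85794675
 -0.05096575]
```

Emit:
{"name": "play_rows", "arguments": {"plan": [[[0.4, 0, -0.08], [0, 0, 0], 1], [[0.4, 0, -0.08], [0, 0, 0], 1], [[0.4, 0, 0], [0, 0, 0], 1], [[0.4, 0, 0], [0, 0, 0], 1], [[0.32, 0, 0], [0, 0, 0], 1], [[0.42, 0, 0.02], [0, 0, 0], 1], [[0.42, 0, 0.02], [0, 0, 0], 1], [[0.4, 0, 0.14], [0, 0, 0], 1], [[0.4, 0, 0.14], [0, 0, 0], 1], [[0.34, 0, 0.22], [0, 0, 0], 1], [[0.34, 0, 0.22], [0, 0, 0], 1], [[0, 0, 0], [0, 0, 0], 1]]}}

```text
clock: 52.98
position: [0.5549, -0.139, 0.1475]
tool_rot: [-3.141, -0.0, 1.439]
force: [0.0, -1.0, 0.3]
grip_width: 0.0001
finger_force: 0.0
```

```bash
python3 - <<'E'
from h import *
s=bot.observe();print(s["position"],st(s["position"]),s["tool_rot"],s["force"])
f=grab_frame("scene");W=cloud(f).reshape(-1,3);W=W[np.isfinite(W[:,0])]
a=W[:,:2]@EX-.5695;b=W[:,:2]@EY-.1385
for y in np.arange(-.25,-.12,.01):
    m=(abs(b-y)<.005)&(abs(a)>.05)&(abs(a)<.09)&(W[:,2]<.2)&(W[:,2]>.04)
    if m.sum(): print(round(y,3),np.round(np.percentile(W[m][:,2],[10,50,90]),3),m.sum())
E
```

```text
[ 0.55485658 -0.13896972  0.14748483] [-0.0011 -0.2028] [-3.14068812e+00 -4.01940954e-04  1.43878768e+00] [ 0.01594249 -0.95884561  0.2517629 ]
-0.25 [0.073 0.073 0.078] 4
-0.24 [0.084 0.087 0.09 ] 24
-0.23 [0.093 0.097 0.102] 19
-0.22 [0.104 0.108 0.112] 26
-0.21 [0.114 0.118 0.121] 20
-0.2 [0.125 0.129 0.133] 23
-0.19 [0.134 0.139 0.143] 21
-0.18 [0.145 0.147 0.152] 27
-0.17 [0.141 0.155 0.16 ] 72
-0.16 [0.137 0.143 0.149] 18
-0.13 [0.065 0.069 0.075] 45
```

The lid is at about 45°, as planned. Continue the arc down.

Emit:
{"name": "play_rows", "arguments": {"plan": [[[0.28, 0, 0.32], [0, 0, 0], 1], [[0.28, 0, 0.32], [0, 0, 0], 1], [[0.2, 0, 0.37], [0, 0, 0], 1], [[0.2, 0, 0.37], [0, 0, 0], 1], [[0.08, 0, 0.36], [0, 0, 0], 1], [[0.08, 0, 0.3], [0, 0, 0], 1], [[0, 0, 0.1], [0, 0, 0], 1], [[0, 0, 0], [0, 0, 0], 1]]}}

```text
clock: 54.02
position: [0.5586, -0.1122, 0.0944]
tool_rot: [-3.141, 0.0, 1.438]
force: [-0.9, 0.2, 0.3]
grip_width: -0.0
finger_force: 0.0
```

Emit:
{"name": "play_rows", "arguments": {"plan": [[[0, 0, 0.1], [0, 0, 0], 1], [[0, 0, 0.06], [0, 0, 0], 1], [[0, 0, 0], [0, 0, 0], 1]]}}

```text
clock: 54.4
position: [0.5589, -0.1122, 0.091]
tool_rot: [3.141, 0.0, 1.438]
force: [-1.0, -0.3, 8.0]
grip_width: -0.0001
finger_force: 4.3
```

Emit:
{"name": "play_rows", "arguments": {"plan": [[[0, 0, 0.06], [0, 0, 0], 1], [[0, 0, 0.04], [0, 0, 0], 1], [[0, 0, 0], [0, 0, 0], 1]]}}

```text
clock: 54.78
position: [0.5591, -0.1122, 0.0905]
tool_rot: [3.14, 0.001, 1.437]
force: [-16.2, 1.9, 49.6]
grip_width: -0.0001
finger_force: 25.1
```

Emit:
{"name": "play_rows", "arguments": {"plan": [[[0, 0, -0.5], [0, 0, 0], 1], [[0, 0, -0.9], [0, 0, 0], 1], [[0, 0, -0.9], [0, 0, 0], 1], [[0, 0, -0.9], [0, 0, 0], 1], [[0, 0, -0.9], [0, 0, 0], 1], [[0, 0, -0.4], [0, 0, 0], 1], [[0, 0, 0], [0, 0, 0], 1]]}}

```text
clock: 55.65
position: [0.5588, -0.1122, 0.2007]
tool_rot: [3.141, 0.0, 1.438]
force: [0.6, 0.7, -0.5]
grip_width: -0.0001
finger_force: 0.0
```

```bash
python3 - <<'E'
from h import *
s=bot.observe();print(s["position"],st(s["position"]),s["tool_rot"],s["force"])
for n in ("scene","top","wrist"):
    f=grab_frame(n);W=(fcloud if n=="wrist" else cloud)(f).reshape(-1,3);W=W[np.isfinite(W[:,0])]
    a=W[:,:2]@EX-.5695;b=W[:,:2]@EY-.1385
    m=(b>-.235)&(b<-.14)&(abs(a)>.03)&(abs(a)<.1)&(W[:,2]<.15)
    A=np.c_[a[m],b[m],np.ones(m.sum())];c=np.linalg.lstsq(A,W[m][:,2],rcond=None)[0];print(n,c,m.sum(),"z at free edge",c[1]*-.13+c[2], "board z",np.median(W[(b>-.1)&(b<.1)&(abs(a)<.09)][:,2]))
t=grab_frame("top");W=cloud(t)
for q in ((.4,.5,.33,.42,.05,.062),(.42,.48,.33,.4,.08,.1)):
    P=sel(W,*q);print(len(P),rect(P),P[:,2].max(),np.median(P[:,2]))
for r in regions_of("start","top")[:2]:
    P=W[r["mask"]];P=P[P[:,2]>.076];print(r["p"],rect(P),np.median(P,0))
save("end1",grab_frame("scene"),[100,120,500,380],1.9)
E
```

```text
[ 0.55883291 -0.11223701  0.2007432 ] [-0.0007 -0.1758] [3.14088566e+00 1.36506269e-04 1.43753028e+00] [ 0.62581237  0.68814648 -0.51552809]
scene [-0.0010869   0.00433903  0.07880519] 970 z at free edge 0.07824111841094138 board z 0.07103426772582314
top [0. 0. 0.] 0 z at free edge 0.0 board z 0.07118317932791313
wrist [ 0.00075985 -0.00117836  0.07608942] 15642 z at free edge 0.07624260899666946 board z 0.06916492276330592
440 (array([449.7, 372.5]), array([98. , 85.2]), 1.0) 0.06198672753750735 0.05607380525782282
29 (array([447.2, 370.1]), array([29.2, 20.8]), 38.3) 0.08737825509656587 0.08290402518979324
0.47 (array([657.8,   5.1]), array([412. , 394.5]), 80.8) [ 0.69705855 -0.08268889  0.09460877]
```

View pics/end1.png

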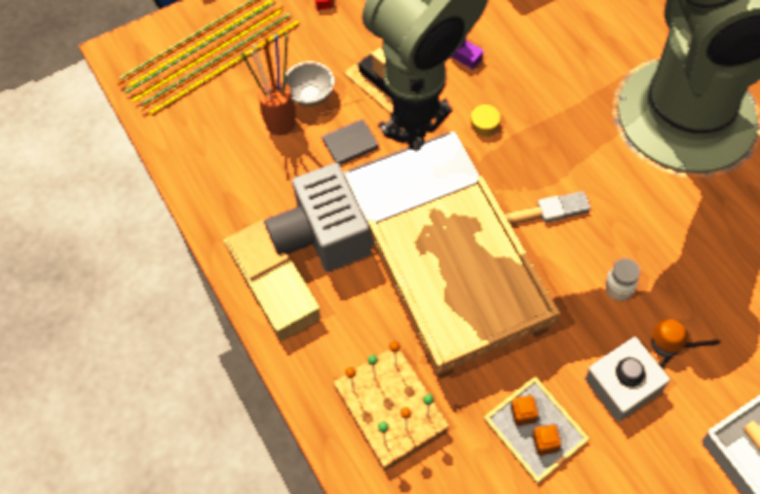

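The lid lies level at about 77 mm, so it is shut. In the crop the lid is the white plate at (415,180) and the button is at (630,370). Next, the button.

Emit:
{"name": "play_rows", "arguments": {"plan": [[[0.97, -0.36, 0], [0, 0, 0], 1], [[0.97, -0.36, 0], [0, 0, 0], 1], [[0.97, -0.36, 0], [0, 0, 0], 1], [[0.97, -0.36, 0], [0, 0, 0], 1], [[0.97, -0.36, 0], [0, 0, 0], 1], [[0.97, -0.36, 0], [0, 0, 0], 1], [[0.97, -0.36, 0], [0, 0, 0], 1], [[0.97, -0.36, 0], [0, 0, 0], 1], [[0.97, -0.36, 0], [0, 0, 0], 1], [[0.97, -0.36, 0], [0, 0, 0], 1], [[0.97, -0.36, 0], [0, 0, 0], 1], [[0.97, -0.36, 0], [0, 0, 0], 1], [[0.97, -0.36, 0], [0, 0, 0], 1], [[0.97, -0.36, 0], [0, 0, 0], 1], [[0.97, -0.36, 0], [0, 0, 0], 1], [[0.97, -0.36, 0], [0, 0, 0], 1], [[0.97, -0.36, 0], [0, 0, 0], 1], [[0.97, -0.36, 0], [0, 0, 0], 1], [[0.97, -0.36, 0], [0, 0, 0], 1], [[0, 0, 0], [0, 0, 0], 1]]}}

```text
clock: 58.45
position: [0.4493, 0.3691, 0.2001]
tool_rot: [-3.141, -0.001, 1.44]
force: [0.2, -0.8, 0.9]
grip_width: 0.0
finger_force: 0.0
```

```bash
python3 - <<'E'
from h import *
s=bot.observe();print(s["position"],s["tool_rot"],s["force"])
f=grab_frame("wrist");W=fcloud(f);save("w10",f)
for z in ((.05,.06),(.06,.072),(.072,.08),(.08,.092)):
    P=sel(W,.38,.52,.29,.45,*z);print(z,len(P),rect(P) if len(P)>5 else 0,np.round(np.median(P,0),4) if len(P) else 0)
for r in regions_of("start","wrist")[:2]:
    P=W[r["mask"]];print(r["p"],r["box"],np.nanmedian(P,0))
E
```

```text
[0.44926146 0.36908567 0.20013693] [-3.14064928e+00 -5.38276644e-04  1.44045906e+00] [ 0.23732347 -0.83901675  0.8563032 ]
(0.05, 0.06) 7621 (array([448.8, 368.2]), array([100.6,  90. ]), 1.0) [0.4505 0.3764 0.0542]
(0.06, 0.072) 1129 (array([449. , 367.6]), array([47.3, 46.6]), 72.9) [0.4502 0.3754 0.0662]
(0.072, 0.08) 1057 (array([448.8, 368.3]), array([31.5, 30.6]), 83.1) [0.449  0.3689 0.0781]
(0.08, 0.092) 5 0 [0.449  0.3693 0.0801]
0.7 [302.7, 177.6, 337.8, 214.8] [0.44902909 0.36936524 0.07808265]
```

Emit:
{"name": "play_rows", "arguments": {"plan": [[[-0.02, 0, 0.9], [0, 0, 0], 1], [[0, 0, 0.9], [0, 0, 0], 1], [[0, 0, 0.9], [0, 0, 0], 1], [[0, 0, 0.9], [0, 0, 0], 1], [[0, 0, 0.5], [0, 0, 0], 1], [[0, 0, 0.2], [0, 0, 0], 1], [[0, 0, 0.15], [0, 0, 0], 1], [[0, 0, 0.1], [0, 0, 0], 1], [[0, 0, 0], [0, 0, 0], 1], [[0, 0, 0], [0, 0, 0], 1]]}}

```text
clock: 59.8
position: [0.4505, 0.3667, 0.0871]
tool_rot: [3.141, -0.0, 1.438]
force: [0.7, -3.2, 3.8]
grip_width: -0.0001
finger_force: 2.0
```

Emit:
{"name": "play_rows", "arguments": {"plan": [[[0, 0, 0.08], [0, 0, 0], 1], [[0, 0, 0.06], [0, 0, 0], 1], [[0, 0, 0], [0, 0, 0], 1]]}}

```text
clock: 60.18
position: [0.4506, 0.3669, 0.0846]
tool_rot: [3.14, -0.0, 1.438]
force: [-5.1, -9.1, 30.2]
grip_width: -0.0003
finger_force: 15.0
```

It hit the hard stop at 30 N, well above the 5 N needed, so the button is fully down. Release it and check.

Emit:
{"name": "play_rows", "arguments": {"plan": [[[0, 0, 0], [0, 0, 0], 1], [[0, 0, -0.4], [0, 0, 0], 1], [[0, 0, -0.9], [0, 0, 0], 1], [[0, 0, -0.9], [0, 0, 0], 1], [[0, 0, -0.9], [0, 0, 0], 1], [[0, 0, -0.9], [0, 0, 0], 1], [[0, 0, -0.9], [0, 0, 0], 1], [[0, 0, 0], [0, 0, 0], 1]]}}

```text
clock: 61.18
position: [0.4506, 0.3676, 0.2071]
tool_rot: [3.14, -0.002, 1.438]
force: [1.0, 0.6, 0.1]
grip_width: -0.0001
finger_force: 0.0
```

```bash
python3 - <<'E'
from h import *
s=bot.observe();print(s["clock"],s["position"],s["force"])
f=grab_frame("wrist");W=fcloud(f)
P=sel(W,.435,.465,.355,.385,.06,.1);print("btn top",np.median(P[:,2]))
f=grab_frame("top");W=cloud(f);save("top_end",f,[160,120,500,290],2.3)
for q in ((.4,.56,-.47,-.27,.088,.105),(.4,.56,-.47,-.27,.033,.05)):
    print("paddle",rect(sel(W,*q)))
V=W.reshape(-1,3);V=V[np.isfinite(V[:,0])];a=V[:,:2]@EX-.5695;b=V[:,:2]@EY-.1385
m=(b>-.235)&(b<-.14)&(abs(a)<.1)&(V[:,2]<.15);print("lid",np.polyfit(b[m],V[m][:,2],1),np.percentile(V[m][:,2],[2,50,98]))
offcuts("top")
for n in "bowl frit_jar rod_pot weight paperweight marver brush".split():
    r=regions_of(n,"top")[0];print(n,np.round(np.nanmedian(W[r["mask"]],0),3))
E
```

```text
61.175 [0.45064409 0.36759298 0.20712529] [1.0322739  0.55906674 0.05136291]
btn top 0.07789590830416242
paddle (array([ 470.8, -371.7]), array([21.5, 43.3]), 12.7)
paddle (array([ 485. , -389.4]), array([ 75.7, 166.3]), 36.6)
lid [0.00756056 0.07965261] [0.07024741 0.07813614 0.08605115]
bowl [ 0.611 -0.436  0.021]
frit_jar [0.346 0.218 0.073]
rod_pot [ 0.689 -0.398  0.101]
weight [ 0.353 -0.189  0.031]Traceback (most recent call last):
  File "<stdin>", line 12, in <module>
IndexError: list index out of range
```

View pics/top_end.png

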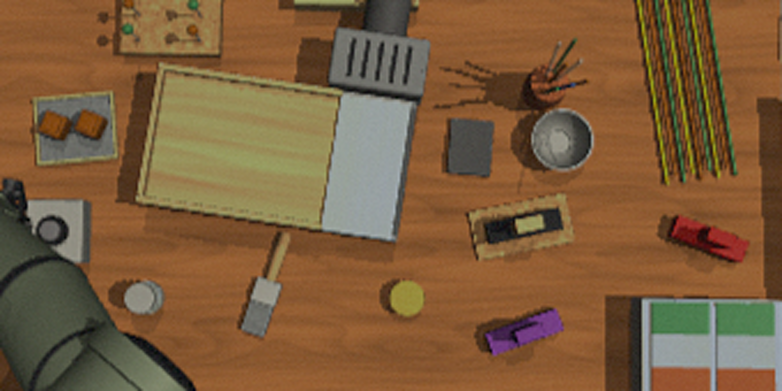

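The final view shows all as asked: both keepers in the tray at (75,125), the lid shut at (368,165), the paddle centred on the cork at (523,225), and the bystanders unmoved. The button has sprung back to 78 mm.

```bash
python3 -c "
from workcell import bot
print(bot.job_done())"
```

```text
the job is handed in; nothing more can be done
None
```

I handed the job in at about 61 s of the 208 s: both paperweights are in the tray, all six offcuts are in the chamber, the lid is shut, the start button was pressed fully down and sprang back, and the paddle stands upright in the middle of its mat.

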